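# Stop the kitchen scale rocking

### The job

The kitchen scale rocks from side to side because its left and right screw feet are both too short. Turn the two black knobs clockwise until all four feet carry weight and the scale stands level without rocking, each foot set level with the fixed ones. Do not shove the scale out of its place or disturb the spice jar and the lemon beside it.

Things in the scene. Friction and masses are not known exactly. Their poses are not given: they have to be found in the camera images.
- scale: white kitchen scale, 2.4 kg: slab 180 x 200 mm, underside 24 and top 42 mm above the table; an ear left and right; steel pan 144 mm across, top at 53 mm. Origin: on the table plane under the slab's centre; x to the far side, y to the left ear, z up. Fixed feet 72 mm to -x and +x, screw feet 135 mm to +y and -y. While these are short it tips onto one of them (at rest the right, heavier side), up to 4 degrees.
- screw_left (a joint): left (+y of the scale) levelling screw, rad: 0 = its foot is level with the two fixed feet, negative = foot too short, positive = too long. Grows when the knob turns clockwise seen from above, which drives the foot down 3 mm per rad; range -3.5 to 2.0. Light friction (0.06 N m); it stays where it is left.
- screw_right (a joint): right (-y of the scale) levelling screw, rad: 0 = its foot is level with the two fixed feet, negative = foot too short, positive = too long. Grows when the knob turns clockwise seen from above, which drives the foot down 3 mm per rad; range -3.5 to 2.0. Light friction (0.06 N m); it stays where it is left.
- knob_left (a point): centre of the top of the left (+y) knob, on its upright axis: black ribbed cylinder, 28 mm across, 26 mm high, on an ear (52 mm wide) whose top is 26 mm below this point. Pan edge 63 mm from the axis. The knob does not rise or sink as it turns. The 9 mm brass stud in its middle sinks as the foot goes down: 1 mm proud when the screw reads 0, 3 mm more per rad short of that.
- knob_right (a point): centre of the top of the right (-y) knob, on its upright axis: black ribbed cylinder, 28 mm across, 26 mm high, on an ear (52 mm wide) whose top is 26 mm below this point. Pan edge 63 mm from the axis. The knob does not rise or sink as it turns. The 9 mm brass stud in its middle sinks as the foot goes down: 1 mm proud when the screw reads 0, 3 mm more per rad short of that.
- foot_near: soft black rubber foot fixed under the near (-x) side of the scale, round underneath, 22 mm across; origin at the middle of its underside. Springs up by about 1 mm per 4 N.
- foot_far: soft black rubber foot fixed under the far (+x) side of the scale, round underneath, 22 mm across; origin at the middle of its underside. Springs up by about 1 mm per 4 N.
- foot_left: soft black rubber foot on the left screw, round underneath, 22 mm across; origin at the middle of its underside. Springs up by about 1 mm per 4 N.
- foot_right: soft black rubber foot on the right screw, round underneath, 22 mm across; origin at the middle of its underside. Springs up by about 1 mm per 4 N.
- spice_green: spice jar with a green label, 47 mm across, 98 mm high, loose, to the left of the scale; origin under its centre
- lemon: yellow lemon, 78 x 55 x 56 mm, loose, to the right of the scale; origin under its centre

How it is judged:
By the outcome, as a careful person would: the job done as asked, in the order asked, and still so for the second after the job is handed in, with the robot touching nothing.
It also fails if it takes over 61 s, if anything falls off the work surface, if the arm or the gripper's body presses on something with over 40 N, if the wrist force passes 120 N, or if a joint passes its speed limit or range.

### The arm

A 6-joint arm with a two-finger parallel gripper is mounted at the origin on the work surface; the furniture and walls round the work are solid. World frame = base frame: x ahead of the robot, y to its left, z up, the work surface at z = 0. Lengths are in mm, angles in rad, forces in N, time in s.
With the tool pointing down it reaches from about 375 to 825 mm from the base axis. Payload 5.5 kg.
Tool frame: the origin (TCP) lies at the very end of the fingers, on their centre line; the grasp point (between the pads) lies 19 mm behind it; z points along the fingers, y is the line along which they close (so a half turn about z gives the same grasp; the last joint's range is limited). The gripper opens to 85 mm and grips with 20 to 120 N. Pads are 22 mm wide; open, the fingers measure 114 mm over their backs; the gripper's body (76 mm by 85 mm) begins 54 mm behind the grasp point. The pads swing forward as they close: fully open they stand 13 mm farther back than shut.
Start: joints at [1.325, 0.314, -0.047, 1.21, 0, 1.571], TCP at [145.996, 581.962, 231.299] pointing down, gripper open.
Joint ranges: [-2.67, 2.67], [-0.69, 1.73], [-1.03, 1.25], [-2.08, 2.16], [-1.42, 1.45], [-3.14, 3.14]. Speed limits (rad/s): [2.39, 2.39, 3.01, 3.14, 3.14, 3.14].

### API

Orientations are given as a unit quaternion [x, y, z, w].
In Python, from bench import bot, read_camera, calibration gives the robot as it stands.
- The arm moves only by the tool move_arm, never from a script. Its argument "motion" is one flat list of numbers, 5 for each row, row after row: the finger opening in m, from 0 to 0.0854, then the shift along the tool's x, y, z in m, then the turn about the tool's z in degrees. A call has 1 to 12 rows; each row is the pose to reach, as a shift and turn from the pose commanded when the call began, along the tool's axes at that moment; what a row does not reach only later rows make up. A row lasts 1/10 s, in which the tool goes at most 50 mm and 8.59 degrees, less where a joint would pass 70% of its speed; a pose out of reach is approached as far as the arm can. A call with a gripper value outside its range is refused whole. The fingers move at their own pace and stop on an object; "force" is the grip in N (left out, the last holds). Time passes only in rows, so rows that repeat a pose let the fingers close. It gives the time, the measured TCP pose, the force, the opening and the grip force at its end, in the units of the state.
- bot.state(): the state, without advancing time (a new reading comes with each control period).
- read_camera(name): name is "scene" or "top" or "wrist"; returns (picture, depth): 400x640x3 uint8, red, green, blue; 400x640 float32, mm along the optical axis (not along the pixel's ray), 0 where there is no reading.
- calibration(name): a dict with "K" (3x3 intrinsics, pixels), "T" (4x4, takes a point from camera to world coordinates). Camera axes: x right, y down, z forward; pixel columns grow to the right and rows downward; lengths in mm; the calibration is good to about 2 mm. A picture is of the moment at which its call begins: read the wrist's pose just before it. calibration takes no time and is no camera call; for the wrist camera it gives the pose at the moment of the call.
- bot.close_job(): hands the job in; it is judged then, once.
The state is a dict: "clock": time; "joint_pos": joint angles; "joint_velocities": joint speeds; "effort": joint torques, N m; "ee_pos": TCP position; "eef_rot": TCP orientation; "force": force on the tool from outside, world axes, zero at the start; "ft_torque": the same for the moment, N m; "opening": finger opening in mm; "finger_force": force on a finger pad.
Only numpy, scipy, OpenCV 4.12 (cv2) and the standard library are available. Lean on these libraries where they do the work, as an engineer would, in place of code of your own. Each camera call takes 0.05 s, during which the arm holds its last target. There are 200 camera calls.

## Working session

There is one attempt and no reset: what is moved stays moved. The work goes in short steps, Python scripts to look and compute and a tool call to move; the robot and the scene stay as the last step left them, time stands still between calls to the robot, and variables do not carry over. Pictures are saved under pics/ and viewed, at most 10 in all, crops included, and the job is handed in when it is done.

Besides the shell and the picture viewer there is one more tool, called by a JSON object that holds its "api" and its "payload", one argument or row to a line. move_arm: Moves the arm, as the interface text tells. Its arguments: {"type":"object","properties":{"motion":{"type":"array"},"force":{"type":"number"}},"required":["motion"]}

```bash
ls; mkdir -p pics; python3 - <<'E'
from bench import bot, read_camera, calibration
import cv2,numpy as np
print(bot.state())
for n in("scene","top"):
    p,d=read_camera(n); cv2.imwrite(f"pics/{n}0.png",p[:,:,::-1]); np.save(f"pics/{n}0.npy",d); c=calibration(n); print(n,c["K"],c["T"])
E
```

```text
pics
{'clock': 0.0, 'joint_pos': array([ 1.32498945e+00,  3.14237752e-01, -4.80299186e-02,  1.21017872e+00,
       -2.39014963e-06,  1.57079052e+00]), 'joint_velocities': array([ 0.00288493, -0.0006512 ,  0.00076321, -0.00060778, -0.00019665,
        0.00029106]), 'effort': array([ 7.03489968e-04, -5.39584994e+01,  3.39751232e+01,  1.93618628e-02,
        1.94862223e-04,  3.82147263e-06]), 'ee_pos': array([145.87197   , 581.43759796, 230.4490641 ]), 'eef_rot': array([ 1.22591330e-01,  9.92456893e-01, -8.18952417e-04, -9.99601955e-05]), 'force': array([-0.59609079,  0.03435967, -0.45945503]), 'ft_torque': array([-0.00633171,  0.00636591,  0.00458165]), 'finger_force': 0.0, 'opening': 85.26151993806593}
scene [[494.62372184   0.         319.54555518]
 [  0.         494.62372184 202.61207125]
 [  0.           0.           1.        ]] [[ 6.83522257e-01 -5.56592947e-01  4.72230469e-01 -1.64936994e+02]
 [-7.29898428e-01 -5.27169318e-01  4.35133076e-01 -6.06446085e+02]
 [ 6.75341296e-03 -6.42103419e-01 -7.66588280e-01  1.11768421e+03]
 [ 0.00000000e+00  0.00000000e+00  0.00000000e+00  1.00000000e+00]]
top [[392.8928983    0.         313.07029402]
 [  0.         392.8928983  194.34751288]
 [  0.           0.           1.        ]] [[-1.39878497e-02 -9.94820698e-01  1.00678292e-01  3.79453431e+02]
 [-9.99890513e-01  1.34305114e-02 -6.21154177e-03 -1.25803394e+01]
 [ 4.82720938e-03 -1.00754155e-01 -9.94899642e-01  1.11849349e+03]
 [ 0.00000000e+00  0.00000000e+00  0.00000000e+00  1.00000000e+00]]
```

View pics/top0.png

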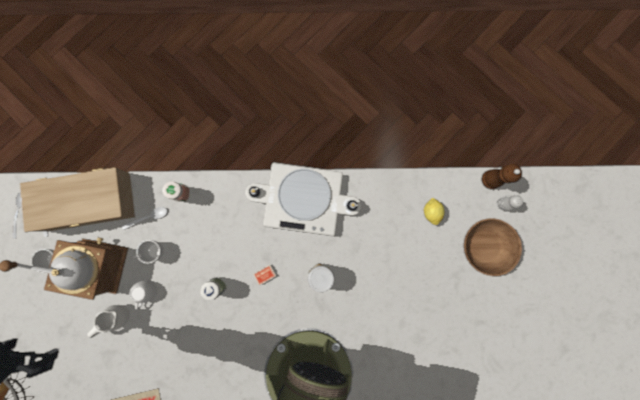

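View pics/scene0.png

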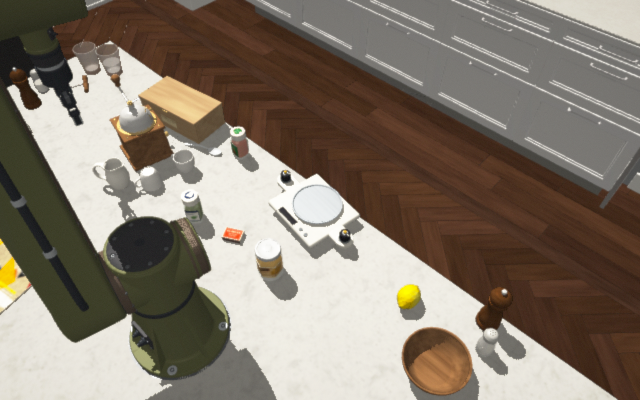

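```bash
cat > h.py <<'E'
from bench import bot, read_camera, calibration
import cv2,numpy as np
def cloud(d,c):
    K,T=c["K"],c["T"]; v,u=np.mgrid[:d.shape[0],:d.shape[1]]
    P=np.stack([(u-K[0,2])*d/K[0,0],(v-K[1,2])*d/K[1,1],d],-1)
    return P@T[:3,:3].T+T[:3,3]
E
python3 - <<'E'
from h import *
p=cv2.imread("pics/top0.png"); d=np.load("pics/top0.npy"); X=cloud(d,calibration("top"))
for n,(u,v) in dict(kl=(254,191),kr=(352,206),pan=(304,194),tl=(278,166),tr=(343,173),bl=(263,229),br=(333,234),jar=(171,191),lem=(433,211),can=(210,290),table=(400,240)).items(): print(n,X[v,u].round(1))
np.set_printoptions(linewidth=200)
print(X[184:199,246:264,2].round(0)); print(X[198:214,343:362,2].round(0))
cv2.imwrite("pics/topc.png",cv2.resize(p[155:245,235:375],None,fx=5,fy=5,interpolation=cv2.INTER_CUBIC))
c=calibration("wrist");print(c, bot.state()["ee_pos"])
E
```

```text
kl [496.2 138.5  75. ]
kr [ 453.2 -123.4   64.8]
pan [489.3   5.6  45.4]
tl [569.1  77.   39.8]
tr [ 5.533e+02 -1.066e+02 -5.000e-01]
bl [395.8 123.4   2.9]
br [379.  -72.3  37.9]
jar [496.4 351.   99.2]
lem [ 437.3 -344.3   54. ]
can [241.9 246.3  99.9]
table [ 359.4 -264.7   -3.6]
[[ 4.000e+00  2.000e+00  1.000e+00  3.000e+00 -0.000e+00  4.000e+01  4.000e+01  3.800e+01  3.900e+01  3.900e+01  4.000e+01  4.300e+01  3.700e+01  4.000e+01  3.900e+01  4.000e+01  3.800e+01
   3.900e+01]
 [-1.000e+00 -0.000e+00  2.000e+00  4.200e+01  4.000e+01  4.100e+01  4.000e+01  4.200e+01  4.300e+01  4.100e+01  4.000e+01  4.200e+01  3.900e+01  4.200e+01  4.400e+01  4.200e+01  4.300e+01
   4.000e+01]
 [-1.000e+00  3.000e+00  3.900e+01  4.000e+01  3.900e+01  4.300e+01  4.200e+01  6.300e+01  6.800e+01  4.100e+01  6.400e+01  4.400e+01  4.500e+01  4.300e+01  4.000e+01  3.900e+01  4.200e+01
   4.300e+01]
 [-0.000e+00 -0.000e+00  4.400e+01  4.100e+01  4.200e+01  7.000e+01  6.500e+01  6.900e+01  6.400e+01  6.800e+01  6.700e+01  5.100e+01  4.800e+01  4.200e+01  3.900e+01  3.700e+01  3.800e+01
   4.000e+01]
 [ 2
[... 5471 characters left out ...]
+01  3.300e+01  3.700e+01  3.700e+01  3.400e+01  3.700e+01  3.300e+01  3.700e+01  3.600e+01  3.600e+01  3.700e+01  3.800e+01  3.500e+01  0.000e+00  0.000e+00
  -1.000e+00 -0.000e+00]]
{'K': array([[337.96084065,   0.        , 326.09369781],
       [  0.        , 337.96084065, 197.22362743],
       [  0.        ,   0.        ,   1.        ]]), 'T': array([[ 2.43316211e-01,  9.20106129e-01,  3.06923332e-01,  6.74898740e+01],
       [ 9.69944953e-01, -2.30159555e-01, -7.89516825e-02,  6.01360858e+02],
       [-2.00258927e-03,  3.16908961e-01, -9.48453847e-01,  3.72780002e+02],
       [ 0.00000000e+00,  0.00000000e+00,  0.00000000e+00,  1.00000000e+00]])} [145.89075721 581.48273419 230.53759547]
```

View pics/topc.png

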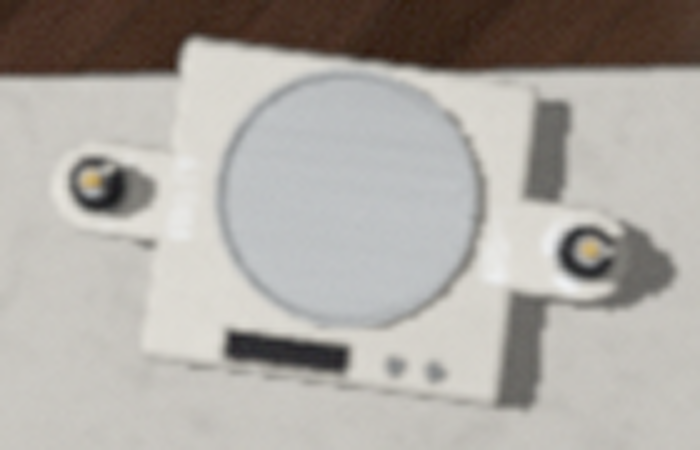

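{"api": "move_arm", "payload": {
  "motion": [0.055, -0.445, -0.346, 0, 0, 0.055, -0.445, -0.346, 0, 0, 0.055, -0.445, -0.346, 0, 0, 0.055, -0.445, -0.346, 0, 0, 0.055, -0.445, -0.346, 0, 0, 0.055, -0.445, -0.346, 0, 0, 0.055, -0.445, -0.346, 0, 0, 0.055, -0.445, -0.346, 0, 0, 0.055, -0.445, -0.346, 0, 0, 0.055, -0.445, -0.346, 0.05, 0, 0.055, -0.445, -0.346, 0.1, 0, 0.055, -0.445, -0.346, 0.11, 0],
  "force": 25
}}

```text
clock: 1.3
ee_pos: [490.9, 142.1, 131.5]
eef_rot: [0.123, 0.992, 0.0, 0.001]
force: [0.3, 0.0, -0.1]
opening: 54.7
finger_force: 0.0
```

```bash
cat >> h.py <<'E'
def snap(name,n=8):
    D=[]
    c=calibration("wrist")
    for i in range(n):
        p,d=read_camera("wrist"); D.append(np.where(d>0,d,np.nan))
    c=calibration("wrist")
    d=np.nanmedian(D,0); np.save(f"pics/{name}.npy",d); cv2.imwrite(f"pics/{name}.png",p[:,:,::-1])
    return p,d,c,cloud(d,c)
E
python3 - <<'E'
from h import *
read_camera("wrist");read_camera("wrist")
p,d,c,X=snap("wl0"); np.save("pics/wl0X.npy",X)
print(bot.state()["joint_pos"],bot.state()["ee_pos"],c["T"][:3,3])
E
```

```text
[ 2.87561479e-01  2.08061050e-01 -4.18021271e-01  9.42349293e-01
  6.18576218e-05  5.31930131e-01] [489.49929061 144.79518586 133.20025106] [410.72013615 164.29615428 275.29159512]
```

View pics/wl0.png

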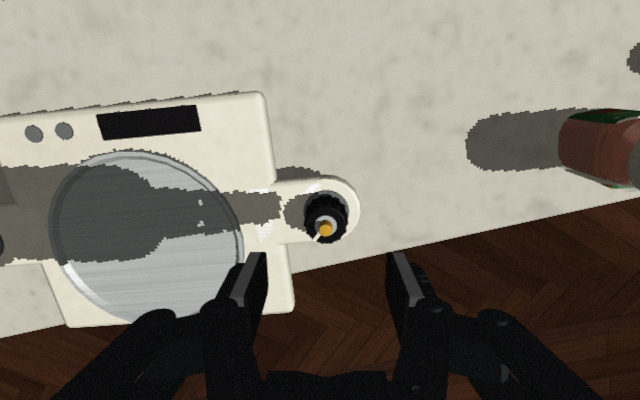

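```bash
cat >> h.py <<'E'
def knob(p,X,ctr,c,rad=30):
    """knob top plane centre, stud centre from cloud around pixel guess"""
    Xc=X.reshape(-1,3); pc=p.reshape(-1,3).astype(int)
    near=np.hypot(Xc[:,0]-ctr[0],Xc[:,1]-ctr[1])<rad
    P=Xc[near]; C=pc[near]
    return P,C
E
python3 - <<'E'
from h import *
X=np.load("pics/wl0X.npy"); p=cv2.imread("pics/wl0.png")
np.set_printoptions(linewidth=250,suppress=True)
print(X[196:246:2,302:352:2,2].round(0).astype(int))
cv2.imwrite("pics/wl0c.png",cv2.resize(p[170:270,266:386],None,fx=6,fy=6,interpolation=cv2.INTER_CUBIC))
E
```

```text
[[41 41 41 42 42 42 43 42 42 45 46 44 45 46 47 44 43 43 42 43 42 41 42 42 41]
 [41 41 41 41 42 42 43 42 45 49 50 48 48 49 51 47 46 43 46 43 43 43 41 41 42]
 [41 41 41 43 42 45 47 47 48 52 55 53 51 52 55 52 50 49 50 45 43 43 42 41 42]
 [41 42 42 42 43 46 49 50 51 56 59 56 57 57 60 57 54 53 53 48 43 43 43 41 42]
 [41 41 41 42 42 51 55 54 54 60 62 61 60 61 63 60 58 57 58 53 46 43 43 42 42]
 [41 41 43 45 46 52 58 58 60 64 64 64 64 65 64 64 62 60 62 59 51 50 43 43 43]
 [41 42 42 48 49 57 63 62 63 65 66 66 66 66 67 66 65 65 63 63 55 54 46 43 42]
 [41 42 42 50 53 64 64 65 65 66 66 67 67 67 67 67 67 66 66 64 60 58 54 43 42]
 [41 42 46 58 59 65 66 66 67 66 67 67 68 67 67 67 67 68 68 67 64 62 58 43 42]
 [41 41 46 61 63 66 66 66 66 67 67 67 68 68 67 67 67 68 68 68 67 64 63 45 43]
 [41 42 55 64 65 66 66 66 66 68 67 68 67 68 67 68 68 67 67 67 68 66 64 48 42]
 [41 41 55 65 66 66 67 67 67 68 68 68 67 68 68 67 68 68 67 69 68 68 63 57 42]
 [41 42 53 66 66 66 67 67 68 67 68 67 68 68 68 68 68 67 68 67 67 68 65 60 42]
 [41 43 60 66 66 67 67 67 68 67 69 70 71 70 68 68 67 67 68 67 67 68 67 64 42]
 [41 46 63 66 66 67 68 68 67 70 71 73 73 73 71 69 68 68 67 68 68 67 67 65 42]
 [41 41 64 66 66 67 67 68 68 72 73 74 75 75 74 73 68 69 68 68 68 67 68 53 43]
 [42 42 45 66 66 67 67 67 68 73 74 74 75 75 75 74 70 68 68 68 68 68 67 55 42]
 [41 41 41 66 66 67 67 68 68 74 74 75 75 74 75 75 71 68 67 67 68 67 66 42 42]
 [41 41 44 56 66 67 68 67 67 73 74 75 75 75 76 75 71 68 68 68 68 68 66 53 42]
 [41 41 41 63 66 67 67 67 67 68 75 75 75 75 75 71 67 68 68 68 67 67 54 41 41]
 [41 41 41 41 65 66 67 67 68 67 67 74 75 76 75 72 67 68 68 67 67 54 41 21  0]
 [41 41 41 41 41 67 67 67 68 68 68 67 67 71 67 67 68 67 67 67 54 21 21  0  1]
 [41 41 40 42 41 42 67 68 67 67 67 67 67 67 68 68 67 68 67 67 33  1  1  1  1]
 [40 40 41 41 40 40 41 57 67 68 67 68 68 67 67 67 67 35 34  1  1  1  0  0  0]
 [21 21 20 21 21 20 21  1  1 34 66 63 34 68 34 66 33  0  0  2  1  1  0  0  0]]
```

View pics/wl0c.png

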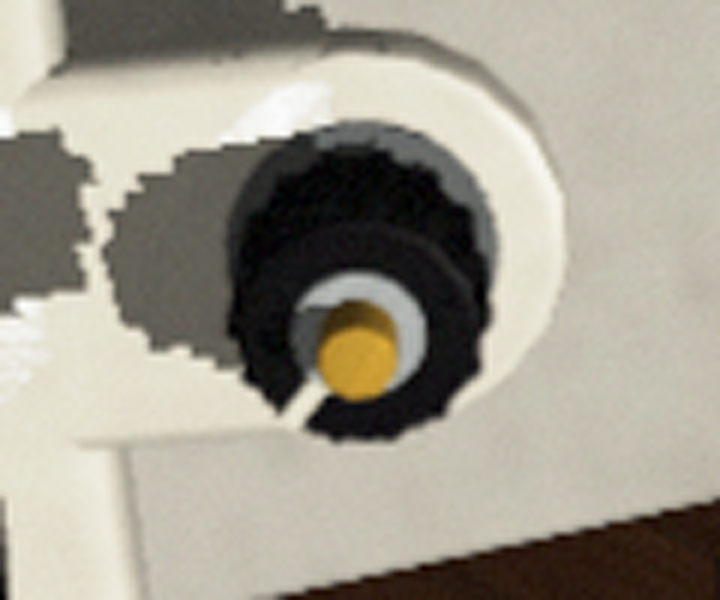

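```bash
cat >> h.py <<'E'
def measure(X,guess):
    """knob axis (from annulus extent), top height there, and stud height over the knob's top plane"""
    P=X.reshape(-1,3); P=P[np.isfinite(P).all(1)]
    c=np.array(guess,float); zt=None
    for _ in range(8):
        r=np.hypot(*(P[:,:2]-c).T)
        A=P[(r>8)&(r<12)]; zt=np.median(A[:,2][A[:,2]>55])
        A=A[abs(A[:,2]-zt)<2.5]
        co,*_=np.linalg.lstsq(np.c_[A[:,:2]-c,np.ones(len(A))],A[:,2],rcond=None)
        dz=P[:,2]-np.c_[P[:,:2]-c,np.ones(len(P))]@co
        K=P[(r<22)&(abs(dz)<2.0)]           # knob top disc
        hull=cv2.convexHull(K[:,:2].astype(np.float32)); c1,R=cv2.minEnclosingCircle(hull)
        c=np.array(c1)
    r=np.hypot(*(P[:,:2]-c).T); s=dz[(r<6)&(dz>.5)]
    S=P[(r<6)&(dz>max(.5,np.percentile(s,80)-1.5))] if len(s) else None
    sd=dz[r<3]
    res=dict(axis=c.round(1),R=round(R,1),ztop=round(co[2],2),slope=co[:2].round(3))
    if S is not None: res.update(stud=S.mean(0).round(1),h=round(float(np.median(dz[(r<6)&(dz>np.percentile(s,80)-1.5)])),2),n=len(S))
    return res
E
python3 - <<'E'
from h import *
X=np.load("pics/wl0X.npy"); print(measure(X,(494,137)))
P=X.reshape(-1,3)
c=np.array([473,5])
r=np.hypot(*(P[:,:2]-c).T)
A=P[(r<60)&(P[:,2]>35)&(P[:,2]<65)]; co=np.linalg.lstsq(np.c_[A[:,:2]-c,np.ones(len(A))],A[:,2],rcond=None)[0]; print("pan",co,len(A))
E
```

```text
{'axis': array([498.8, 143.1]), 'R': 14.2, 'ztop': np.float64(67.28), 'slope': array([0.026, 0.03 ]), 'stud': array([498.4, 142.8,  74.7]), 'h': 7.53, 'n': 130}
pan [1.65455528e-02 1.32103052e-02 4.69216026e+01] 19408
```

{"api": "move_arm", "payload": {
  "motion": [0.055, -0.009, 0.0005, 0.005, -8.5, 0.055, -0.009, 0.0005, 0.01, -17, 0.055, -0.009, 0.0005, 0.015, -25.5, 0.055, -0.009, 0.0005, 0.02, -34, 0.055, -0.009, 0.0005, 0.025, -42.5, 0.055, -0.009, 0.0005, 0.03, -51, 0.055, -0.009, 0.0005, 0.035, -60, 0.055, -0.009, 0.0005, 0.035, -60, 0.055, -0.009, 0.0005, 0.035, -60]
}}

```text
clock: 2.7
ee_pos: [498.0, 142.5, 97.4]
eef_rot: [-0.389, 0.921, -0.0, 0.0]
force: [-0.1, 0.6, 0.0]
opening: 54.5
finger_force: 0.0
```

```bash
python3 - <<'E'
from h import *
p,d,c,X=snap("wl1",6); np.save("pics/wl1X.npy",X)
s=bot.state();print(s["joint_pos"],s["ee_pos"],s["clock"],s["eef_rot"])
print(measure(X,(498.6,143)))
E
```

```text
[ 2.78031975e-01  2.56510326e-01 -4.46429895e-01  8.67379945e-01
 -1.63722432e-06 -5.22484498e-01] [498.0016876  142.14145473  97.12445429] 3.0 [-3.89656170e-01  9.20960375e-01 -2.98397663e-05  2.36204308e-04]
{'axis': array([491.5, 135. ]), 'R': 16.1, 'ztop': np.float64(177.1), 'slope': array([-1.855, -1.918]), 'stud': array([490.7, 134.3, 177.6]), 'h': 3.56, 'n': 463}
```

View pics/wl1.png

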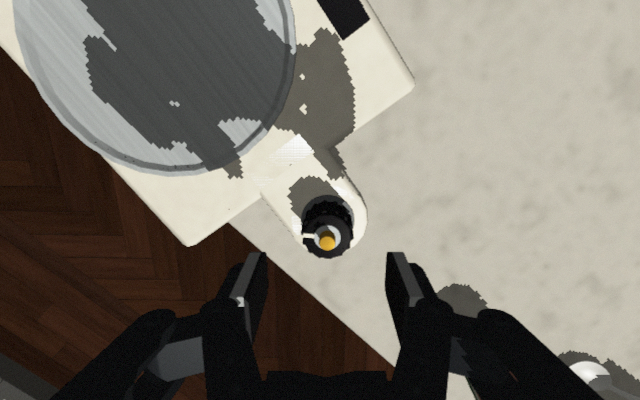

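```bash
sed -i 's/P=P\[np.isfinite(P).all(1)\]$/P=P[np.isfinite(P).all(1)\&(P[:,2]<90)]/' h.py; python3 - <<'E'
from h import *
print(measure(np.load("pics/wl1X.npy"),(498.6,143)))
E
```

```text
{'axis': array([498. , 142.2]), 'R': 13.9, 'ztop': np.float64(66.2), 'slope': array([0.002, 0.014]), 'stud': array([497.6, 141.8,  74.3]), 'h': 8.16, 'n': 191}
```

{"api": "move_arm", "payload": {
  "motion": [0.055, 0, 0, 0.025, 0, 0.055, 0, 0, 0.05, 0, 0.055, 0, 0, 0.05, 0, 0.02, 0, 0, 0.05, 0, 0.02, 0, 0, 0.05, 0, 0.02, 0, 0, 0.05, 0, 0.02, 0, 0, 0.05, 0, 0.02, 0, 0, 0.05, 0],
  "force": 25
}}

```text
clock: 3.8
ee_pos: [498.9, 142.3, 47.7]
eef_rot: [-0.39, 0.921, -0.0, 0.001]
force: [1.2, 0.9, 0.7]
opening: 27.1
finger_force: 25.8
```

{"api": "move_arm", "payload": {
  "motion": [0.02, 0, 0, 0, 8, 0.02, 0, 0, 0, 16, 0.02, 0, 0, 0, 24, 0.02, 0, 0, 0, 32, 0.02, 0, 0, 0, 40, 0.02, 0, 0, 0, 48, 0.02, 0, 0, 0, 56, 0.02, 0, 0, 0, 64, 0.02, 0, 0, 0, 72, 0.02, 0, 0, 0, 80, 0.02, 0, 0, 0, 88, 0.02, 0, 0, 0, 96]
}}

```text
clock: 5.0
ee_pos: [498.6, 142.0, 47.4]
eef_rot: [0.426, 0.905, 0.0, 0.001]
force: [1.4, -0.2, -0.2]
opening: 27.1
finger_force: 25.8
```

{"api": "move_arm", "payload": {
  "motion": [0.02, 0, 0, 0, 8, 0.02, 0, 0, 0, 14, 0.02, 0, 0, 0, 14, 0.02, 0, 0, 0, 14]
}}

```text
clock: 5.4
ee_pos: [498.5, 142.0, 47.3]
eef_rot: [0.53, 0.848, 0.0, 0.001]
force: [1.9, 0.0, 2.4]
opening: 27.2
finger_force: 25.9
```

{"api": "move_arm", "payload": {
  "motion": [0.055, 0, 0, 0, 0, 0.055, 0, 0, 0, 0, 0.055, 0, 0, 0, 0, 0.055, 0, 0, -0.025, 0, 0.055, 0, 0, -0.05, 0, 0.055, 0, 0, -0.05, 0, 0.055, 0, 0, -0.05, 0]
}}

```text
clock: 6.1
ee_pos: [498.1, 142.2, 97.1]
eef_rot: [0.53, 0.848, 0.0, 0.0]
force: [-0.2, 0.3, -0.1]
opening: 54.6
finger_force: 0.0
```

```bash
python3 - <<'E'
from h import *
p,d,c,X=snap("wl2",10); np.save("pics/wl2X.npy",X)
s=bot.state();print(s["joint_pos"],s["ee_pos"],s["clock"],s["eef_rot"])
print(measure(X,(498,142)))
E
```

```text
[ 2.77982285e-01  2.57193390e-01 -4.46964716e-01  8.67158806e-01
  2.32931678e-05  1.39645178e+00] [497.62722864 142.01641251  96.56481507] 6.6 [ 5.30537664e-01  8.47661323e-01 -1.85543269e-04 -1.82925424e-04]
{'axis': array([499.9, 141.6]), 'R': 14.1, 'ztop': np.float64(66.99), 'slope': array([0.   , 0.017]), 'stud': array([499.8, 141.9,  69.3]), 'h': 2.38, 'n': 187}
```

{"api": "move_arm", "payload": {
  "motion": [0.055, -0.02, -0.014, -0.02, -8, 0.055, -0.042, -0.029, -0.02, -16, 0.055, -0.064, -0.044, -0.02, -24, 0.055, -0.086, -0.059, -0.02, -32, 0.055, -0.108, -0.074, -0.02, -40, 0.055, -0.13, -0.089, -0.02, -48, 0.055, -0.152, -0.104, -0.02, -56, 0.055, -0.174, -0.119, -0.02, -64, 0.055, -0.196, -0.134, -0.02, -72, 0.055, -0.215, -0.147, -0.02, -80, 0.055, -0.222, -0.152, -0.01, -88, 0.055, -0.222, -0.152, 0, -88]
}}

```text
clock: 7.8
ee_pos: [458.3, -125.2, 96.7]
eef_rot: [-0.206, 0.978, -0.0, 0.0]
force: [0.1, 0.3, -0.8]
opening: 55.3
finger_force: 0.0
```

```bash
python3 - <<'E'
from h import *
for i in range(3): read_camera("wrist")
p,d,c,X=snap("wr0",8); np.save("pics/wr0X.npy",X)
s=bot.state();print(s["joint_pos"],s["ee_pos"],s["clock"],s["eef_rot"])
print(measure(X,(458,-124)))
E
```

```text
[-2.63825899e-01  1.81905010e-01 -5.43146858e-01  8.45215461e-01
  5.62257958e-05 -6.81387753e-01] [ 458.41149918 -123.80793486   97.1182045 ] 8.35 [-2.07267454e-01  9.78284280e-01 -9.53710272e-05  2.48303131e-04]
{'axis': array([ 457.2, -125.1]), 'R': 14.0, 'ztop': np.float64(62.14), 'slope': array([-0.   ,  0.013]), 'stud': array([ 456.7, -125.4,   68. ]), 'h': 5.97, 'n': 180}
```

View pics/wr0.png

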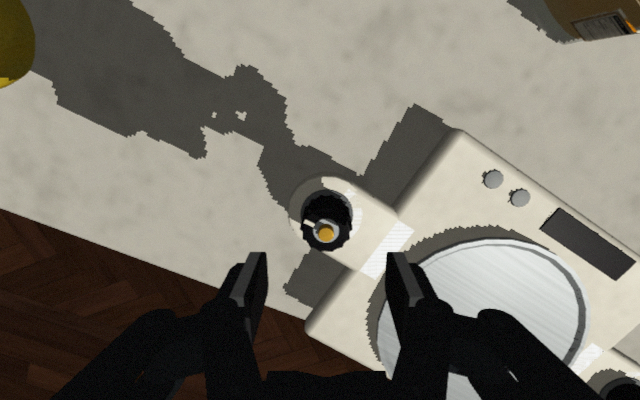

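{"api": "move_arm", "payload": {
  "motion": [0.055, 0.002, -0.0007, 0.025, 0, 0.055, 0.002, -0.0007, 0.052, 0, 0.055, 0.002, -0.0007, 0.052, 0, 0.02, 0.002, -0.0007, 0.052, 0, 0.02, 0.002, -0.0007, 0.052, 0, 0.02, 0.002, -0.0007, 0.052, 0, 0.02, 0.002, -0.0007, 0.052, 0, 0.02, 0.002, -0.0007, 0.052, 0],
  "force": 25
}}

```text
clock: 9.15
ee_pos: [457.7, -125.6, 45.7]
eef_rot: [-0.207, 0.978, -0.0, 0.001]
force: [1.7, 0.9, 1.0]
opening: 26.6
finger_force: 25.5
```

{"api": "move_arm", "payload": {
  "motion": [0.02, 0, 0, 0, 7, 0.02, 0, 0, -0.0005, 14, 0.02, 0, 0, -0.001, 21, 0.02, 0, 0, -0.001, 28, 0.02, 0, 0, -0.0015, 35, 0.02, 0, 0, -0.002, 42, 0.02, 0, 0, -0.002, 49, 0.02, 0, 0, -0.0025, 56, 0.02, 0, 0, -0.003, 63, 0.02, 0, 0, -0.003, 70, 0.02, 0, 0, -0.0035, 77, 0.02, 0, 0, -0.0035, 84]
}}

```text
clock: 10.35
ee_pos: [457.2, -125.1, 48.8]
eef_rot: [0.503, 0.864, 0.001, 0.0]
force: [1.8, 3.1, 2.6]
opening: 27.0
finger_force: 25.4
```

{"api": "move_arm", "payload": {
  "motion": [0.02, 0, 0, 0, 0, 0.055, 0, 0, 0, 0, 0.055, 0, 0, 0, 0, 0.055, 0, 0, 0, 0, 0.055, 0, 0, -0.025, 0, 0.055, 0, 0, -0.048, 0, 0.055, 0, 0, -0.048, 0, 0.055, 0, 0, -0.048, 0]
}}

```text
clock: 11.15
ee_pos: [456.8, -125.8, 96.5]
eef_rot: [0.5, 0.866, -0.0, 0.0]
force: [-0.1, -0.3, -0.7]
opening: 54.9
finger_force: 0.0
```

```bash
python3 - <<'E'
from h import *
p,d,c,X=snap("wr1",10); np.save("pics/wr1X.npy",X)
s=bot.state();print(s["joint_pos"],s["ee_pos"],s["clock"],s["eef_rot"])
print(measure(X,(457,-125)))
E
```

```text
[-2.68170827e-01  1.81266955e-01 -5.46705846e-01  8.43345840e-01
 -1.39441130e-05  7.80404507e-01] [ 456.41282583 -125.42239774   96.06861441] 11.65 [ 5.00596460e-01  8.65680724e-01 -7.29025503e-05 -2.50872354e-04]
{'axis': array([ 458.9, -125. ]), 'R': 14.1, 'ztop': np.float64(65.78), 'slope': array([-0.003, -0.002]), 'stud': array([ 458.6, -124.7,   67.2]), 'h': 1.36, 'n': 233}
```

```bash
cat >> h.py <<'E'
def stud(name,axis):
    X=np.load(f"pics/{name}X.npy"); b=cv2.imread(f"pics/{name}.png").astype(int)
    r=np.hypot(X[...,0]-axis[0],X[...,1]-axis[1]); z=X[...,2]
    y=((b[...,2]-b[...,0]>70)&(r<9)&(z<90)).astype(np.uint8)
    y=cv2.erode(y,np.ones((3,3)))>0
    zy=z[y]; top=zy>np.percentile(zy,70)-1.2
    A=(r>8.5)&(r<12)&(z>50)&(z<90); A&=abs(z-np.median(z[A]))<1.5
    co=np.linalg.lstsq(np.c_[X[A][:,:2]-axis,np.ones(A.sum())],z[A],rcond=None)[0]
    S=X[y][top]; h=S[:,2]-np.c_[S[:,:2]-axis,np.ones(len(S))]@co
    return y.sum(),h.mean().round(2),np.median(h).round(2),h.std().round(2),co[2].round(2)
E
python3 - <<'E'
from h import *
for n,a in dict(wl0=(498.8,143.1),wl1=(498,142.2),wl2=(499.9,141.6),wr0=(457.2,-125.1),wr1=(458.9,-125)).items(): print(n,stud(n,np.array(a)))
E
```

```text
wl0 (np.int64(93), np.float64(7.43), np.float64(7.52), np.float64(0.49), np.float64(67.28))
wl1 (np.int64(127), np.float64(8.22), np.float64(8.22), np.float64(0.26), np.float64(66.2))
wl2 (np.int64(124), np.float64(2.43), np.float64(2.42), np.float64(0.27), np.float64(66.99))
wr0 (np.int64(113), np.float64(6.01), np.float64(6.02), np.float64(0.24), np.float64(62.14))
wr1 (np.int64(110), np.float64(1.63), np.float64(1.67), np.float64(0.25), np.float64(65.79))
```

{"api": "move_arm", "payload": {
  "motion": [0.055, 0, 0.0008, 0.025, 0, 0.055, 0, 0.0008, 0.048, 0, 0.055, 0, 0.0008, 0.048, 0, 0.02, 0, 0.0008, 0.048, 0, 0.02, 0, 0.0008, 0.048, 0, 0.02, 0, 0.0008, 0.048, 0, 0.02, 0, 0.0008, 0.048, 0, 0.02, 0, 0.0008, 0.048, 0, 0.02, 0, 0.0008, 0.0478, 6, 0.02, 0, 0.0008, 0.0475, 12, 0.02, 0, 0.0008, 0.0475, 12, 0.02, 0, 0.0008, 0.0475, 12],
  "force": 25
}}

```text
clock: 12.85
ee_pos: [457.9, -125.4, 49.3]
eef_rot: [0.587, 0.809, 0.0, 0.001]
force: [0.2, -1.0, 3.3]
opening: 26.9
finger_force: 25.9
```

{"api": "move_arm", "payload": {
  "motion": [0.055, 0, 0, 0, 0, 0.055, 0, 0, 0, 0, 0.055, 0, 0, 0, 0, 0.055, 0, 0, -0.025, 0, 0.055, 0, 0, -0.048, 0, 0.055, 0, 0, -0.048, 0, 0.055, 0, 0, -0.048, 0]
}}

```text
clock: 13.55
ee_pos: [457.5, -125.1, 96.9]
eef_rot: [0.588, 0.809, 0.0, 0.0]
force: [-0.6, 0.0, -0.5]
opening: 54.8
finger_force: 0.0
```

```bash
python3 - <<'E'
from h import *
p,d,c,X=snap("wr2",10); np.save("pics/wr2X.npy",X)
s=bot.state();print(s["joint_pos"],s["ee_pos"],s["clock"])
m=measure(X,(457,-125)); print(m,stud("wr2",m["axis"]))
E
```

```text
[-2.66993064e-01  1.81679919e-01 -5.44836554e-01  8.44804188e-01
  5.73449992e-06  9.91070741e-01] [ 457.0971725  -125.02488095   96.58276188] 14.05
{'axis': array([ 458.9, -124.8]), 'R': 14.1, 'ztop': np.float64(66.26), 'slope': array([-0.003, -0.004]), 'stud': array([ 459. , -124.8,   67.2]), 'h': 0.69, 'n': 222} (np.int64(103), np.float64(1.06), np.float64(1.07), np.float64(0.27), np.float64(66.26))
```

{"api": "move_arm", "payload": {
  "motion": [0.055, 0.04, 0.02, -0.02, 0, 0.055, 0.08, 0.04, -0.02, 0, 0.055, 0.12, 0.06, -0.02, 0, 0.055, 0.16, 0.08, -0.02, 0, 0.055, 0.2, 0.1, -0.02, 0, 0.055, 0.225, 0.113, -0.02, 0, 0.055, 0.241, 0.121, -0.02, 0, 0.055, 0.241, 0.121, -0.01, 0, 0.055, 0.241, 0.121, 0, 0, 0.055, 0.241, 0.121, 0, 0, 0.055, 0.241, 0.121, 0, 0]
}}

```text
clock: 15.15
ee_pos: [497.5, 140.2, 96.2]
eef_rot: [0.589, 0.808, -0.001, -0.0]
force: [0.9, -0.0, 0.1]
opening: 55.0
finger_force: 0.0
```

```bash
python3 - <<'E'
from h import *
p,d,c,X=snap("wl3",8); np.save("pics/wl3X.npy",X)
s=bot.state();print(s["joint_pos"],s["ee_pos"],s["clock"])
m=measure(X,(498,142)); print(m,stud("wl3",m["axis"]))
E
```

```text
[ 2.76314170e-01  2.56942038e-01 -4.45889609e-01  8.67420017e-01
  1.08980579e-05  1.53463580e+00] [498.50775777 141.36456155  97.10914631] 15.55
{'axis': array([499. , 142.8]), 'R': 14.1, 'ztop': np.float64(65.13), 'slope': array([-0.002, -0.003]), 'stud': array([499. , 143.1,  67.4]), 'h': 2.35, 'n': 183} (np.int64(118), np.float64(2.47), np.float64(2.46), np.float64(0.28), np.float64(65.13))
```

{"api": "move_arm", "payload": {
  "motion": [0.055, 0.0008, 0, 0.025, 0, 0.055, 0.0008, 0, 0.049, 0, 0.055, 0.0008, 0, 0.049, 0, 0.02, 0.0008, 0, 0.049, 0, 0.02, 0.0008, 0, 0.049, 0, 0.02, 0.0008, 0, 0.049, 0, 0.02, 0.0008, 0, 0.049, 0, 0.02, 0.0008, 0, 0.049, 0],
  "force": 25
}}

```text
clock: 16.35
ee_pos: [498.8, 142.5, 48.7]
eef_rot: [0.588, 0.809, 0.001, 0.0]
force: [-0.0, -0.1, 3.1]
opening: 26.3
finger_force: 25.7
```

{"api": "move_arm", "payload": {
  "motion": [0.02, 0, 0, 0, 7, 0.02, 0, 0, -0.0005, 14, 0.02, 0, 0, -0.0005, 21, 0.02, 0, 0, -0.001, 27, 0.02, 0, 0, -0.001, 27, 0.02, 0, 0, -0.001, 27]
}}

```text
clock: 16.95
ee_pos: [498.7, 142.3, 49.4]
eef_rot: [0.76, 0.65, 0.001, 0.0]
force: [0.5, 0.2, 4.1]
opening: 26.8
finger_force: 25.8
```

{"api": "move_arm", "payload": {
  "motion": [0.055, 0, 0, 0, 0, 0.055, 0, 0, 0, 0, 0.055, 0, 0, 0, 0, 0.055, 0, 0, -0.025, 0, 0.055, 0, 0, -0.048, 0, 0.055, 0, 0, -0.048, 0, 0.055, 0, 0, -0.048, 0]
}}

```text
clock: 17.65
ee_pos: [498.2, 142.3, 96.9]
eef_rot: [0.761, 0.649, 0.0, 0.0]
force: [-0.3, -0.6, -0.3]
opening: 55.0
finger_force: 0.0
```

```bash
python3 - <<'E'
from h import *
p,d,c,X=snap("wl4",10); np.save("pics/wl4X.npy",X)
s=bot.state();print(s["joint_pos"],s["ee_pos"],s["clock"])
m=measure(X,(498,142)); print(m,stud("wl4",m["axis"]))
E
```

```text
[ 2.78151226e-01  2.57623712e-01 -4.46369753e-01  8.67265528e-01
 -7.57836272e-06  2.00746288e+00] [497.87653522 142.16789995  96.57107591] 18.15
{'axis': array([499.6, 142.1]), 'R': 14.0, 'ztop': np.float64(66.5), 'slope': array([-0.003,  0.003]), 'stud': array([499.8, 142.1,  67.5]), 'h': 0.72, 'n': 220} (np.int64(108), np.float64(1.13), np.float64(1.14), np.float64(0.23), np.float64(66.49))
```

{"api": "move_arm", "payload": {
  "motion": [0.055, 0, 0, -0.04, 0, 0.055, 0, 0, -0.08, 0, 0.055, 0, 0, -0.12, 0, 0.055, 0, 0, -0.14, 0, 0.055, 0, 0, -0.14, 0]
}}

```text
clock: 18.65
ee_pos: [500.1, 142.8, 240.3]
eef_rot: [0.761, 0.649, 0.003, 0.001]
force: [0.0, 0.3, 1.5]
opening: 55.3
finger_force: 0.0
```

```bash
python3 - <<'E'
from h import *
X=[]
for i in range(8):
    p,d=read_camera("top"); X.append(np.where(d>0,d,np.nan))
d=np.nanmedian(X,0); C=cloud(d,calibration("top")); cv2.imwrite("pics/top1.png",p[:,:,::-1])
for n,(u,v) in dict(jar=(171,191),lem=(433,211)).items(): print(n,C[v,u].round(1))
for c in((458,-125),(495,139)):
    r=np.hypot(C[...,0]-c[0],C[...,1]-c[1]); m=(r<11)&(r>7)&(C[...,2]>55)&(C[...,2]<90); print(m.sum(),np.nanmedian(C[m][:,2]) if m.any() else None)
a=cv2.imread("pics/top0.png");b=cv2.imread("pics/top1.png")
cv2.imwrite("pics/cmp.png",np.vstack([cv2.resize(i[150:260,150:460],None,fx=2.5,fy=2.5) for i in(a,b)]))
print(bot.state()["clock"])
E
```

```text
jar [420.1 113.9 763.8]
lem [ 437.4 -344.5   53.2]
31 65.73852032273066
33 66.48425457513054
19.05
```

View pics/cmp.png

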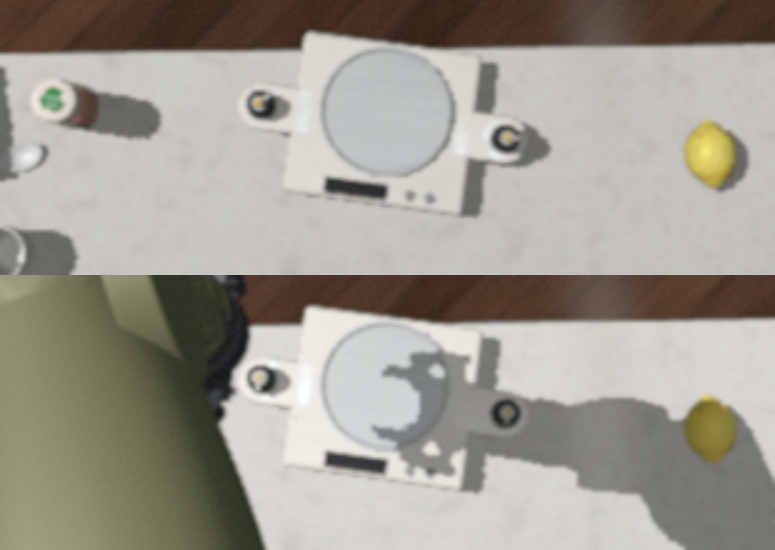

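```bash
python3 -c "
from bench import bot
print(bot.close_job())"
```

```text
the job is handed in; nothing more can be done
None
```

I handed the job in at about 19 s of the 61 s. Both screw feet measure within about 0.05 rad of level (stud heights 1.1 mm left and right, against 1 mm at zero). The knob tops match to about 0.2 mm in the wrist camera, the scale has not visibly moved and the lemon is where it was. The arm hid the jar in the last picture, but it never went near it.

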